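# Raise the customer display of the cheese-stall scale

## Task

The customer display on the counter scale is parked sideways and low. Turn it on its mast until it squarely faces the customers, its white pointer at the red mark on the collar; then squeeze the orange release in the grip on top and pull the display straight up, past the first stop, to the second stop. Finish holding it up there by the grip so that I can tighten the collar, and leave the cheese, jar, pail and knife around it where they are.

Things in the scene. Friction and masses are not known exactly. Their poses are not given: they have to be found in the camera images.
- scale: White counter scale, 330 wide (y), 320 deep (x), pan top at 84 mm, fixed to the counter. Origin: centre of its underside on the counter; +x points to the customers, z up. Its yaw varies by up to 17 degrees. The vertical mast axis, behind its customers' edge, passes through x = 188, y = 90 mm in this frame.
- collar_top (a point): Centre of the top of the black clamp collar (62 mm diameter, top 110 mm above the counter), on the mast axis, fixed to the scale, same axes as the scale. A red radial mark lies on its -x (seller's) side.
- head: Moving display head. Origin: centre of the black grip cap on its top, on the mast axis, 205 mm above the counter when parked. z up; x the way the screen faces; y from the cap's middle to its orange release. Cap 30 (x) by 36 (y) by 50 mm tall, 25 mm up and down from the origin, free on all sides. Head and mast weigh about 0.45 kg, sliding friction about 2 N.
- screen (a point): Centre of the display's front face, on the head (same axes). White housing 190 (y) by 24 (x) by 56 mm tall, 34 mm in front of the mast axis, its top edge 30 mm below the head's origin. A small white pointer at the neck's foot, on the head's -x side, meets the red collar mark when the screen faces the customers.
- swivel (a joint): Turn of the head about the vertical mast axis, rad, counter-clockwise from above; 0 = facing the customers (head x along scale x, pointer at the mark). It starts 0.6 to 1.4 and stays where it is left (friction 0.08 N m). It can be turned with the release in or out.
- release (a joint): Orange plate, 22 wide, 34 mm tall, on the cap's +y side. In m: 0 out (4 mm proud), 0.004 flush. Pressed towards head -y, as by squeezing the cap across y (40 mm over plate and cap, 36 mm when flush); spring 3 N rising to 9 N; past about 0.0026 the catch is free. Let go, it springs out.
- mast (a joint): Height of the head above its parked height, m: 0 parked and caught, 0.045 first stop, 0.090 second stop, the top of its travel (0.0915). With the release out the catch holds at any of the three, about 2 mm slack; with it in the mast slides past the first stop. While the catch is under load the release is harder to press.
- cheese_block: Herb cheese block 130 x 100 x 55 mm lying on the scale's pan; origin at the centre of its underside. Leave it alone.
- red_loaf_a: Red-wrapped cheese loaf 85 x 160 x 52 mm behind the scale; origin at the centre of its underside. Leave it alone.
- red_loaf_b: A second, like red loaf further back. Leave it alone.
- jar: Green glass jar, 80 mm across, 120 mm tall; origin at the centre of its underside. Leave it alone.
- pail: White lidded pail, 116 mm across, 112 mm tall; origin at the centre of its underside. Leave it alone.
- wedge: Cut cheese wedge, 130 x 120 x 65 mm, on the wooden board at the left; origin at the centre of its underside. Leave it alone.
- knife: Cheese knife, 300 mm long, black handle, lying on the wooden board; origin 9 mm below the blade's middle plane. Leave it alone.

How it is judged:
By the outcome, as a careful person would: the job done as asked, in the order asked, and still so for the second after the job is handed in, while the arm keeps its last pose, push and grip.
It also fails if it takes over 38 s, if anything falls off the work surface, if the arm or the gripper's body presses on something with over 40 N, if the wrist force passes 120 N, or if a joint passes its speed limit or range.

## Robot

A 6-joint arm with a two-finger parallel gripper is mounted at the origin on the work surface. World frame = base frame: x ahead of the robot, y to its left, z up, the work surface at z = 0. Lengths are in m, angles in rad, forces in N, time in s.
With the tool pointing down it reaches from about 0.3 to 0.875 m from the base axis. Payload 6.4 kg.
Tool frame: the origin (TCP) lies midway between the tips of the shut fingers; the grasp point (between the pads) lies 19 mm behind it; z points along the fingers, y is the line along which they close (so a half turn about z gives the same grasp; the last joint's range is limited). The gripper opens to 85 mm and grips with 20 to 120 N. Pads are 22 mm wide; open, the fingers measure 114 mm over their backs; the gripper's body (76 mm by 85 mm) begins 54 mm behind the grasp point. The pads swing forward as they close: fully open they stand 13 mm farther back than shut.
Start: joints at [0.971, 0.181, 1.607, -0, 1.354, -0.206], TCP at [0.221, 0.531, 0.231] pointing down, gripper open.
Joint ranges: [-2.99, 2.99], [-0.89, 2.07], [0.3, 2.58], [-1.14, 4.28], [0, 2.63], [-3.12, 3.12]. Speed limits (rad/s): [2.57, 2.57, 3.01, 3.14, 3.14, 3.14].

## Interface

Orientations are given as a unit quaternion [w, x, y, z].
In Python, from bench import sensors, vision, ctrl gives the robot as it stands.
- The arm moves only by the tool carry_out, never from a script. Its argument "deltas" is text: rows parted by semicolons, each of 7 numbers parted by spaces: the shift along the tool's x, y, z in mm, then the turn, a rotation vector about the tool's x, y, z in rad, then the closure, from 0 (fully open) to 1 (shut). In form: tx ty tz ax ay az claw; .... A call has 1 to 12 rows; each row is the pose to reach, as a shift and turn from the pose commanded when the call began, along the tool's axes at that moment; what a row does not reach only later rows make up. A row lasts 1/8 s, in which the tool goes at most 62.5 mm and 10.7 degrees, less where a joint would pass 70% of its speed; a pose out of reach is approached as far as the arm can. A call with a gripper value outside its range is refused whole. The fingers move at their own pace and stop on an object; the grip force is fixed at half the most. Time passes only in rows, so rows that repeat a pose let the fingers close. It gives the time, the measured TCP pose, the force, the opening and the grip force at its end, in the units of the state.
- sensors.get_obs(): the state, without advancing time (a new reading comes with each control period).
- vision.camera(name): name is "scene" or "top"; returns the picture (420x560x3 uint8, blue, green, red); there is no depth.
- vision.camera_model(name): a dict with "K" (3x3 intrinsics, pixels), "extrinsics" (4x4, takes a point from world to camera coordinates). Camera axes: x right, y down, z forward; pixel columns grow to the right and rows downward; lengths in m; the calibration is good to about 2 mm. A picture is of the moment at which its call begins. camera_model takes no time and is no camera call.
- ctrl.hand_in(): hands the job in; it is judged then, once.
The state is a dict: "time_s": time; "q": joint angles; "dq": joint speeds; "joint_efforts": joint torques, N m; "eef_pos": TCP position; "eef_rot": TCP orientation; "wrist_force": force on the tool from outside, world axes, zero at the start; "torque": the same for the moment, N m; "opening": opening from 0.0 (shut) to 1.0 (fully open); "grasp_force": force on a finger pad.
Only numpy, scipy, OpenCV 4.12 (cv2) and the standard library are available. Lean on these libraries where they do the work, as an engineer would, in place of code of your own. Each camera call takes 0.05 s, during which the arm holds its last target. There are 200 camera calls.

## Working session

There is one attempt and no reset: what is moved stays moved. The work goes in short steps, Python scripts to look and compute and a tool call to move; the robot and the scene stay as the last step left them, time stands still between calls to the robot, and variables do not carry over. Pictures are saved under pics/ and viewed, at most 10 in all, crops included, and the job is handed in when it is done.

Besides the shell and the picture viewer there is one more tool, called after "Call:" by a JSON object that holds its "name" and its "arguments". carry_out: Moves the arm, as the interface text tells. Its arguments: {"type":"object","properties":{"deltas":{"type":"string"}},"required":["deltas"]}

```bash
mkdir -p pics; python3 - <<'E'
from bench import sensors, vision
import cv2
for n in("scene","top"):
    cv2.imwrite(f"pics/{n}0.png",cv2.resize(vision.camera(n),(800,600),interpolation=cv2.INTER_CUBIC))
    m=vision.camera_model(n);print(m["K"],m["extrinsics"])
o=sensors.get_obs();print(o)
E
```

```text
[[389.35880369   0.         276.87669447]
 [  0.         389.35880369 201.16097347]
 [  0.           0.           1.        ]] [[-0.19291682  0.98114861  0.01142401  0.07222227]
 [ 0.58615663  0.1245735  -0.80056346 -0.20959501]
 [-0.78689485 -0.1477459  -0.59913908  1.60217449]
 [ 0.          0.          0.          1.        ]]
[[525.39276163   0.         284.38768271]
 [  0.         525.39276163 211.64071255]
 [  0.           0.           1.        ]] [[-0.02200475 -0.99967426  0.012929    0.02026788]
 [-0.98691924  0.01965451 -0.16001284  0.55751042]
 [ 0.1597066  -0.01628092 -0.98703026  1.60805689]
 [ 0.          0.          0.          1.        ]]
{'time_s': 0.1, 'q': array([ 9.70692442e-01,  1.81473301e-01,  1.60790599e+00,  2.05891613e-06,
        1.35381504e+00, -2.06342804e-01]), 'dq': array([ 8.64624151e-04, -1.08753506e-03, -2.82974724e-03,  2.15918228e-03,
        3.79225915e-04, -1.38571881e-05]), 'joint_efforts': array([-1.08702200e-04, -4.45881629e+01, -3.52238953e+01, -2.88565680e-04,
        4.28339525e-03,  1.13404172e-05]), 'eef_pos': array([0.2203243 , 0.53057241, 0.23047154]), 'eef_rot': array([-3.15162265e-04,  1.95611246e-01,  9.80681191e-01, -7.36218929e-04]), 'wrist_force': array([-0.15222091,  0.1376189 , -0.93591255]), 'torque': array([-0.05547386,  0.01139249, -0.01683355]), 'grasp_force': 0.0, 'opening': 0.995771750838906}
```

View pics/scene0.png

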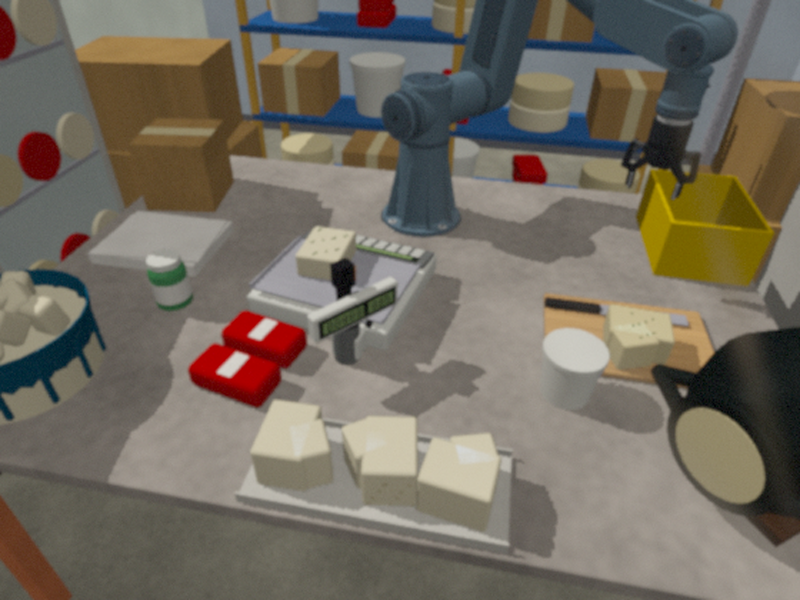

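View pics/top0.png

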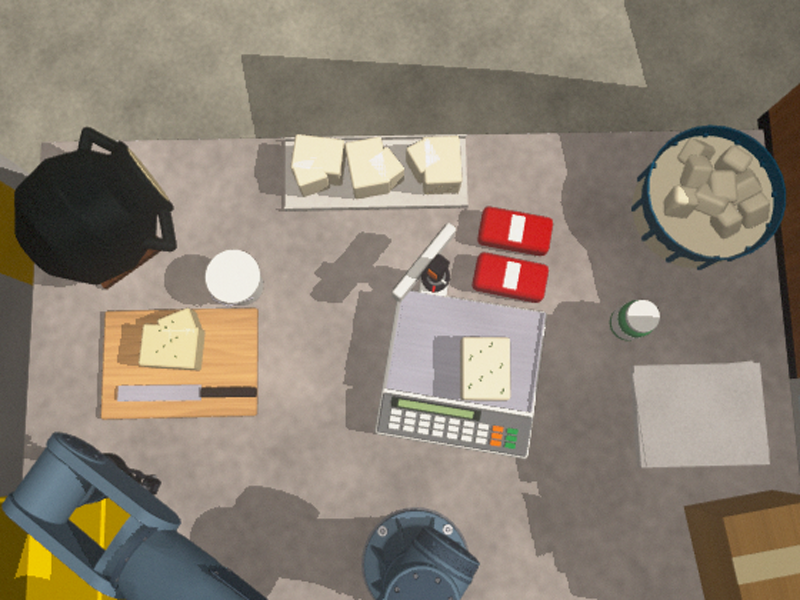

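The first two pictures show the scale with its keypad towards the robot. In the top view the cap is at about (435,270) and the screen runs from (400,295) to (452,228). I'll zoom in to get accurate pixels.

```bash
python3 - <<'E'
from bench import vision
import cv2,numpy as np
a=vision.camera("top")
c=a[150:225,265:345]
cv2.imwrite("pics/t1.png",cv2.resize(c,None,fx=8,fy=8,interpolation=cv2.INTER_CUBIC))
b=vision.camera("scene")
d=b[150:270,165:315]
c1=cv2.resize(d,None,fx=5,fy=5,interpolation=cv2.INTER_CUBIC)
cv2.imwrite("pics/s1.png",c1)
E
```

```text
(no output)
```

View pics/t1.png

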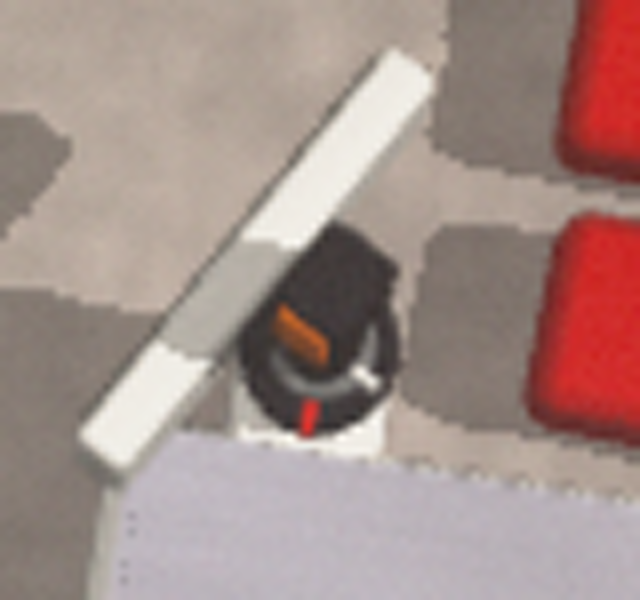

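View pics/s1.png

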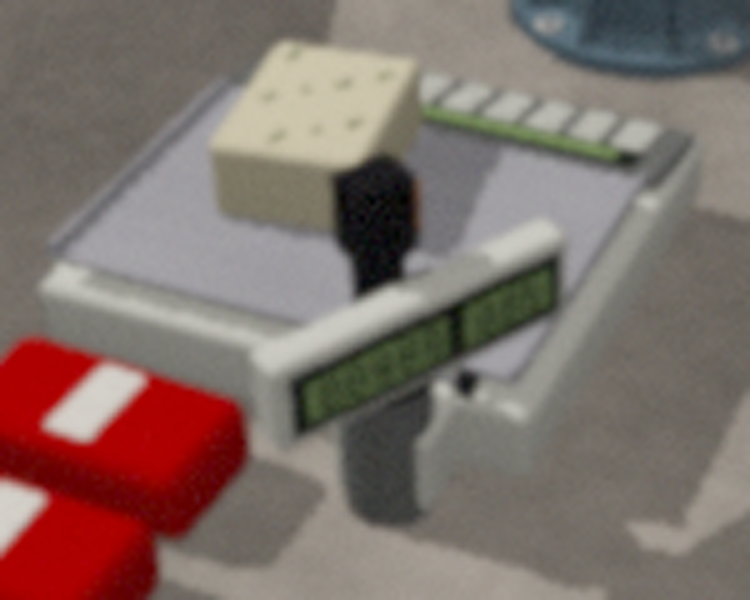

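The crops show the red mark at (310,418) and the white pointer at (366,377) in the 8x top crop. The screen's top corners are near (394,48), (434,85), (80,437) and (126,462), and the collar's rim spans x 238 to 400 with its bottom at 437. Next I'll fit the pose.

```bash
cat > h.py <<'E'
from bench import sensors, vision, ctrl
import numpy as np
from scipy.spatial.transform import Rotation as R
M={n:vision.camera_model(n) for n in("scene","top")}
def proj(n,p):
    m=M[n];c=np.atleast_2d(p)@m["extrinsics"][:3,:3].T+m["extrinsics"][:3,3];u=c@m["K"].T
    return u[:,:2]/u[:,2:]
def ray(n,uv,z):
    m=M[n];E=m["extrinsics"];C=-E[:3,:3].T@E[:3,3]
    d=E[:3,:3].T@np.linalg.solve(m["K"],[uv[0],uv[1],1.]);return C+d*(z-C[2])/d[2]
def crop(u,x0,y0,s): u=np.array(u,float);return (u+.5)/s-.5+np.array([x0,y0])
E
python3 - <<'E'
from h import *
from scipy.optimize import least_squares
t=lambda *u:crop(u,265,150,8)
P=lambda u,z:ray("top",t(*u),z)[:2]
C=np.array([P(u,.175) for u in[(394,48),(434,85),(80,437),(126,462)]])
cen=C.mean(0);d=C[2]+C[3]-C[0]-C[1];d/=np.linalg.norm(d);fwd=np.array([d[1],-d[0]])
print("screen cen",cen,"len",np.linalg.norm(C[2]+C[3]-C[0]-C[1])/2,"dep",np.linalg.norm(C[0]-C[1]),np.linalg.norm(C[2]-C[3]),"head yaw",np.arctan2(fwd[1],fwd[0]))
print("axis if centre 34",cen-.034*fwd,"22",cen-.022*fwd)
l,r,b=P((238,345),.110),P((400,345),.110),P((318,437),.110)
print("collar",l,r,b,"c",[b[0]+.031,(l[1]+r[1])/2])
f=lambda u,z:ray("top",(np.array(u)+.5)*.7-.5,z)[:2]
a=f((400,292),.084);c=f((545,312),.084);k=f((376,432),.084);g=f((527,458),.084)
for p,q in((a,c),(k,g)):
    e=p-q;print("yaw y-edge",np.arctan2(-e[0],e[1]),np.linalg.norm(e))
for p,q in((k,a),(g,c)):
    e=q-p;print("yaw x-edge",np.arctan2(e[1],e[0]),np.linalg.norm(e))
p1,p2=P((185,432),.084),P((630,487),.084);e=p1-p2;print("pan edge",np.arctan2(-e[0],e[1]))
print("red",P((310,418),.110),"ptr",P((366,377),.113), "plate top",P((300,320),.222))
yaw=np.arctan2(-(f((400,292),.084)-f((545,312),.084))[0],(a-c)[1])
ctr=(a+c+k+g)/4;print("scale ctr",ctr,"mast from ctr",ctr+R.from_euler('z',yaw).as_matrix()[:2,:2]@[.188,.09])
E
```

```text
screen cen [ 0.62486712 -0.0281731 ] len 0.18332152316283704 dep 0.020221893602425434 0.019037796446528987 head yaw 0.8762163934956047
axis if centre 34 [ 0.60310498 -0.05429607] 22 [ 0.61078573 -0.0450762 ]
collar [ 0.6049857  -0.02178713] [ 0.60378915 -0.08335911] [ 0.56891719 -0.05118873] c [np.float64(0.5999171949889562), np.float64(-0.052573118424721496)]
yaw y-edge -0.15889214308721158 0.314739786001767
yaw y-edge -0.1901126401261488 0.3193320770134787
yaw x-edge -0.1878532967735624 0.30129052159377673
yaw x-edge -0.17267263577445388 0.31116180823688716
pan edge -0.14460687306600253
red [ 0.57628305 -0.04836206] ptr [ 0.59109967 -0.06985912] plate top [ 0.59130169 -0.0398104 ]
scale ctr [ 0.39924296 -0.10527989] mast from ctr [ 0.59911495 -0.0461598 ]
```

```bash
cat > ov.py <<'E'
from h import *
import cv2,sys
def overlay(ax,ay,syaw,hyaw,lift,name):
    A=np.array([ax,ay,0]);Rs=R.from_euler('z',syaw).as_matrix();Rh=R.from_euler('z',hyaw).as_matrix()
    box=lambda c,s:np.array([[i,j,k] for i in(-.5,.5) for j in(-.5,.5) for k in(-.5,.5)])*s+c
    W=[box([0,0,.205+lift],[.03,.036,.05])@Rh.T+A, box([.034,0,.147+lift],[.024,.19,.056])@Rh.T+A,
       box([-.188,-.09,.042],[.32,.33,.084])@Rs.T+A]
    th=np.linspace(0,2*np.pi,40);col=np.c_[.031*np.cos(th),.031*np.sin(th),0*th+.11]+A
    mk=np.array([[-.031,0,.11],[-.015,0,.11]])@Rs.T+A
    out=[]
    for n,(x,y,w,h),s in(("top",(255,150,125,175),3.4),("scene",(165,150,150,120),2.67*1.5)):
        im=cv2.resize(vision.camera(n)[y:y+h,x:x+w],None,fx=s,fy=s,interpolation=cv2.INTER_CUBIC)
        T=lambda p:np.round(((proj(n,p)-[x,y]+.5)*s-.5)*8).astype(int)
        for b,cl in zip(W,((255,255,0),(255,0,255),(0,200,0))):
            q=T(b)
            for i in range(8):
                for k in(1,2,4):
                    if not i&k: cv2.line(im,tuple(map(int,q[i])),tuple(map(int,q[i|k])),cl,1,cv2.LINE_AA,3)
        cv2.polylines(im,[T(col).reshape(-1,1,2)],True,(0,255,255),1,cv2.LINE_AA,3)
        cv2.polylines(im,[T(mk).reshape(-1,1,2)],False,(255,0,0),1,cv2.LINE_AA,3)
        out.append(im)
    H=max(i.shape[0] for i in out);out=[cv2.copyMakeBorder(i,0,H-i.shape[0],0,0,0) for i in out]
    o=np.hstack(out);f=min(800/o.shape[1],600/o.shape[0],1);cv2.imwrite(name,cv2.resize(o,None,fx=f,fy=f,interpolation=cv2.INTER_AREA))
E
python3 -c "
from ov import *
overlay(.602,-.053,-.172,.876,0,'pics/o1.png')"
```

```text
(no output)
```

View pics/o1.png

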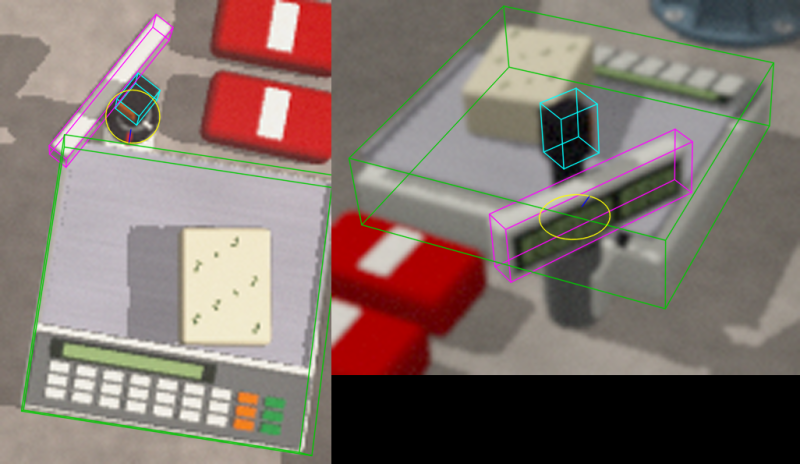

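The overlay agrees to about 2–3 mm, with the axis at (0.602, -0.053), the head yaw at 0.876 and the scale yaw near -0.172. I'll move above the cap now.

Call:
{"name": "carry_out", "arguments": {"deltas": "0 0 -60 0 0 0 0; -576 -393 -80 0 0 1.871 0; -576 -393 -80 0 0 1.871 0; -576 -393 -80 0 0 1.871 0; -576 -393 -80 0 0 1.871 0; -576 -393 -80 0 0 1.871 0; -576 -393 -80 0 0 1.871 0; -576 -393 -80 0 0 1.871 0; -576 -393 -80 0 0 1.871 0; -576 -393 -80 0 0 1.871 0; -576 -393 -80 0 0 1.871 0; -576 -393 -80 0 0 1.871 0"}}

```text
time_s: 1.8
eef_pos: [0.5971, -0.0464, 0.3111]
eef_rot: [0.0, 0.906, 0.423, 0.0]
wrist_force: [0.6, 0.8, 0.1]
opening: 0.998
grasp_force: 0.0
```

Call:
{"name": "carry_out", "arguments": {"deltas": "0 0 0 0 0 0 0; 0 0 0 0 0 0 0"}}

```text
time_s: 2.05
eef_pos: [0.5959, -0.0445, 0.3105]
eef_rot: [-0.001, 0.906, 0.424, -0.0]
wrist_force: [0.8, -0.2, -0.2]
opening: 1.001
grasp_force: 0.0
```

```bash
cat > go.py <<'E'
from h import *
def delta(tgt,yang):
    o=sensors.get_obs();w,x,y,z=o["eef_rot"];Q=R.from_quat([x,y,z,w]).as_matrix()
    ty=np.arctan2(Q[1,1],Q[0,1]);d=(yang-ty+np.pi/2)%np.pi-np.pi/2
    print("t",o["time_s"],"pos",o["eef_pos"].round(4),"yAng",round(ty,4),"tilt",Q[2].round(4),"q",o["q"].round(3))
    print("shift mm",(Q.T@(np.array(tgt)-o["eef_pos"])*1e3).round(1),"az",round(-d,4),"F",o["wrist_force"].round(1),o["torque"].round(2),o["opening"],o["grasp_force"])
E
python3 - <<'E'
from go import *
delta([.602,-.053,.189],.876+np.pi/2)
E
```

```text
t 2.05 pos [ 0.5959 -0.0445  0.3105] yAng -0.6946 tilt [-2.0e-04 -1.3e-03 -1.0e+00] q [-0.273  0.178  1.451  0.     1.514  0.422]
shift mm [ -2.7  10.3 121.5] az 0.0001 F [ 0.8 -0.2 -0.2] [ 0.01  0.04 -0.  ] 1.0008842992434304 0.0
```

Call:
{"name": "carry_out", "arguments": {"deltas": "-3 10 40 0 0 0 0; -3 10 80 0 0 0 0; -3 10 110 0 0 0 0; -3 10 121 0 0 0 0; -3 10 121 0 0 0 0; -3 10 121 0 0 0 0"}}

```text
time_s: 2.8
eef_pos: [0.6029, -0.053, 0.1919]
eef_rot: [0.001, 0.905, 0.425, 0.001]
wrist_force: [0.4, 0.4, 0.9]
opening: 1.001
grasp_force: 0.0
```

```bash
python3 - <<'E'
from go import *
import cv2
delta([.602,-.053,.189],.876+np.pi/2)
a=vision.camera("top")[150:225,265:345];b=vision.camera("scene")[170:250,200:280]
cv2.imwrite("pics/d1.png",np.hstack([cv2.resize(a,(400,375),interpolation=2),cv2.resize(b,(375,375),interpolation=2)]))
E
```

```text
t 2.8 pos [ 0.6029 -0.053   0.1919] yAng -0.6933 tilt [ 0.0012  0.0027 -1.    ] q [-0.284  0.281  1.568  0.     1.289  0.41 ]
shift mm [-0.6 -0.7  2.9] az 0.0015 F [0.4 0.4 0.9] [-0.02  0.    0.05] 1.0014485338933679 0.0
```

View pics/d1.png

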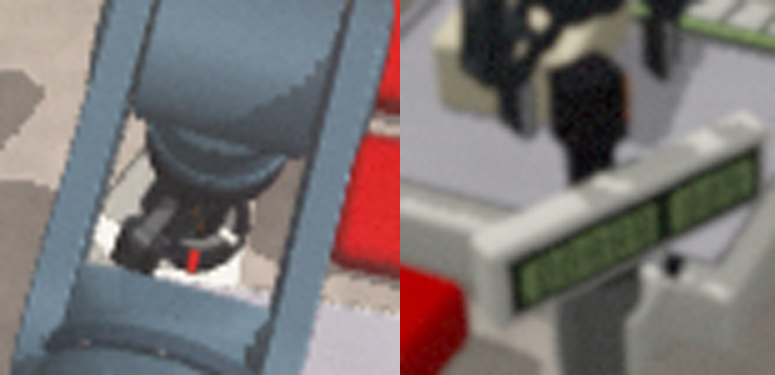

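The fingers straddle the cap symmetrically: in the right-hand crop the tips are at about (525,130) and (655,70), with the cap at 590. Closing now.

Call:
{"name": "carry_out", "arguments": {"deltas": "0 0 2 0 0 0 0.4; 0 0 2 0 0 0 0.5; 0 0 2 0 0 0 0.55; 0 0 2 0 0 0 0.6; 0 0 2 0 0 0 0.65; 0 0 2 0 0 0 0.65; 0 0 2 0 0 0 0.65"}}

```text
time_s: 3.78
eef_pos: [0.6038, -0.0548, 0.1889]
eef_rot: [0.002, 0.906, 0.424, 0.001]
wrist_force: [6.7, -4.2, 0.7]
opening: 0.417
grasp_force: 60.9
```

```bash
python3 - <<'E'
from go import *
delta([.602,-.053,.189],-.172+np.pi/2)
E
```

```text
t 3.775 pos [ 0.6038 -0.0548  0.1889] yAng -0.6947 tilt [ 9.0e-04  4.9e-03 -1.0e+00] q [-2.850e-01  2.850e-01  1.569e+00 -1.000e-03  1.282e+00  4.100e-01]
shift mm [ 0.2 -2.5 -0.1] az 1.0481 F [ 6.7 -4.2  0.7] [-0.45 -0.59  0.12] 0.41659681652954944 60.89310497045517
```

Call:
{"name": "carry_out", "arguments": {"deltas": "0 2 0 0 0 0 0.65; 0 2 0 0 0 0.12 0.65; 0 2 0 0 0 0.25 0.65; 0 2 0 0 0 0.38 0.65; 0 2 0 0 0 0.51 0.65; 0 2 0 0 0 0.64 0.65; 0 2 0 0 0 0.77 0.65; 0 2 0 0 0 0.9 0.65; 0 2 0 0 0 1.0 0.65; 0 2 0 0 0 1.048 0.65; 0 2 0 0 0 1.048 0.65; 0 2 0 0 0 1.048 0.65"}}

```text
time_s: 5.28
eef_pos: [0.6042, -0.0552, 0.1888]
eef_rot: [0.001, 0.996, -0.085, 0.001]
wrist_force: [1.3, -4.5, 5.5]
opening: 0.413
grasp_force: 61.6
```

```bash
python3 - <<'E'
from go import *
import cv2
delta([.602,-.053,.189],-.172+np.pi/2)
a=vision.camera("top")[150:225,265:345];b=vision.camera("scene")[150:260,180:290]
cv2.imwrite("pics/d2.png",np.hstack([cv2.resize(a,(400,375),interpolation=2),cv2.resize(b,(375,375),interpolation=2)]))
# scale edge yaw from the first top image
g=cv2.cvtColor(cv2.imread("pics/top0.png"),cv2.COLOR_BGR2GRAY)
for s in cv2.createLineSegmentDetector().detect(g[270:470,350:560])[0][:,0]:
    if np.hypot(s[2]-s[0],s[3]-s[1])<45: continue
    p,q=[ray("top",((s[i:i+2]+[350,270])+.5)*.7-.5,.084) for i in(0,2)];e=(q-p)[:2]
    y=np.arctan2(e[1],e[0]);y=(y+np.pi/4)%(np.pi/2)-np.pi/4
    print((s+[350,270,350,270]).round(),round(y,4))
E
```

```text
t 5.275 pos [ 0.6042 -0.0552  0.1888] yAng -1.7414 tilt [ 2.e-03  9.e-04 -1.e+00] q [-2.860e-01  2.880e-01  1.566e+00 -1.000e-03  1.286e+00  1.456e+00]
shift mm [-2.6 -1.8 -0.2] az 0.0014 F [ 1.3 -4.5  5.5] [-0.49 -0.2  -0.09] 0.4131704206804833 61.635369658470154
[428. 400. 531. 416.] -0.1802
[473. 403. 422. 395.] -0.1769
[535. 403. 540. 354.] -0.1615
[537. 303. 487. 294.] -0.2055
[528. 457. 535. 404.] -0.1741
[472. 411. 400. 399.] -0.1862
[463. 337. 463. 398.] -0.0325
[399. 405. 470. 417.] -0.1857
[488. 450. 378. 431.] -0.1872
[543. 314. 530. 411.] -0.1787
[397. 302. 382. 391.] -0.1883
[509. 398. 509. 339.] -0.0409
[459. 396. 459. 339.] -0.0287
```

View pics/d2.png

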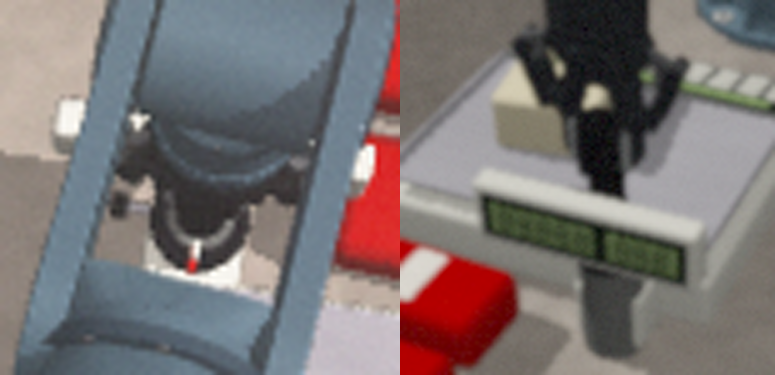

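The white pointer at (195,248) is now nearly in line with the red mark at (192,265). The scale's edges give a yaw near -0.181. I'll measure the fine residual from the colour centroids.

```bash
cat > meas.py <<'E'
from h import *
def meas(ax,lift=0):
    a=np.mean([vision.camera("top").astype(float) for _ in range(4)],0)
    y0,x0=190,290;s=a[y0:208,x0:316]
    yy,xx=np.mgrid[y0:208,x0:316]
    w=np.clip(s[...,2]-s[...,:2].max(-1)-40,0,None);red=np.array([(w*xx).sum(),(w*yy).sum()])/w.sum()
    r=ray("top",red,.11)[:2]-ax
    m=s.min(-1);m=np.clip(m-140,0,None)*((abs(xx-red[0])<4)&(yy<red[1]-1)&(yy>red[1]-6))
    ptr=np.array([(m*xx).sum(),(m*yy).sum()])/m.sum()
    p=ray("top",ptr,.113+lift)[:2]-ax
    an=lambda v:np.arctan2(-v[1],-v[0])
    print("red",red.round(2),r.round(4),an(r).round(4),"ptr",ptr.round(2),p.round(4),an(p).round(4))
E
python3 - <<'E'
from meas import *
meas(np.array([.6042,-.0552]));meas(np.array([.602,-.053]))
E
```

```text
red [302.91 202.63] [-0.0304  0.0081] -0.2611 ptr [303.88 199.16] [-0.0203  0.0051] -0.2437
red [302.9  202.62] [-0.0282  0.006 ] -0.2082 ptr [303.88 199.15] [-0.0181  0.0028] -0.1559
```

Call:
{"name": "carry_out", "arguments": {"deltas": "0 0 0 0 0 0.012 0.65; 0 0 0 0 0 0.012 0.65; 0 0 0 0 0 0.012 0.65"}}

```text
time_s: 6.15
eef_pos: [0.6042, -0.0551, 0.1888]
eef_rot: [0.001, 0.996, -0.091, 0.001]
wrist_force: [1.7, -4.1, 6.1]
opening: 0.411
grasp_force: 61.7
```

```bash
python3 - <<'E'
from go import *
from meas import meas
import cv2
delta([.604,-.055,.189],-.182+np.pi/2)
meas(np.array([.603,-.054]))
def lsd(n,x,y,w,h,L):
    im=np.mean([vision.camera(n)[y:y+h,x:x+w] for _ in range(4)],0).astype(np.uint8)
    g=cv2.resize(cv2.cvtColor(im,cv2.COLOR_BGR2GRAY),None,fx=3,fy=3,interpolation=cv2.INTER_CUBIC)
    for s in cv2.createLineSegmentDetector().detect(g)[0][:,0]:
        if np.hypot(s[2]-s[0],s[3]-s[1])<L*3: continue
        P=[(s[i:i+2]+.5)/3-.5+[x,y] for i in(0,2)]
        r=[]
        for z in(.084,.119,.175):
            e=(ray(n,P[1],z)-ray(n,P[0],z))[:2];t=np.arctan2(e[1],e[0]);r.append(round(float((t+np.pi/4)%(np.pi/2)-np.pi/4),3))
        print(n,np.concatenate(P).round(1),r)
lsd("scene",170,150,150,110,20)
E
```

```text
t 6.15 pos [ 0.6042 -0.0551  0.1888] yAng -1.7536 tilt [ 2.e-03  9.e-04 -1.e+00] q [-2.860e-01  2.880e-01  1.566e+00 -1.000e-03  1.286e+00  1.468e+00]
shift mm [-0.2 -0.1 -0.2] az -0.0008 F [ 1.7 -4.1  6.1] [-0.47 -0.18 -0.08] 0.41126812146901204 61.6878479719162
red [302.9  202.63] [-0.0292  0.0069] -0.2336 ptr [303.84 199.05] [-0.0188  0.004 ] -0.2077
scene [221.  181.  212.5 162. ] [0.546, 0.546, 0.546]
scene [243.2 187.8 245.9 208. ] [0.338, 0.338, 0.338]
scene [200.9 204.4 264.9 221.5] [-0.185, -0.185, -0.185]
scene [233.3 247.4 232.4 225.7] [0.314, 0.314, 0.314]
scene [286.7 183.8 264.7 178.5] [-0.198, -0.198, -0.198]
scene [232.2 225.6 204.6 218. ] [-0.182, -0.182, -0.182]
scene [214.  241.9 200.6 257.7] [-0.227, -0.227, -0.227]
scene [232.3 205.8 205.2 198.6] [-0.194, -0.194, -0.194]
scene [266.6 214.5 246.  209.3] [-0.175, -0.175, -0.175]
scene [173.4 207.7 201.7 215.7] [-0.191, -0.191, -0.191]
scene [208.9 169.3 176.9 200.6] [-0.187, -0.187, -0.187]
scene [270.9 218.9 290.6 188.4] [-0.182, -0.182, -0.182]
scene [316.2 223.4 301.8 252.3] [-0.186, -0.186, -0.186]
```

Screen edges (-0.175 to -0.194) and scale edges (-0.182 to -0.191) now agree, so the head faces the customers. Next I'll let the release spring out, then squeeze it afresh as the order asks.

Call:
{"name": "carry_out", "arguments": {"deltas": "0 0 0 0 0 0 0.4; 0 0 0 0 0 0 0.4; 0 0 0 0 0 0 0.4; 0 0 0 0 0 0 0.55; 0 0 0 0 0 0 0.65; 0 0 0 0 0 0 0.65; 0 0 0 0 0 0 0.65; 0 0 0 0 0 0 0.65"}}

```text
time_s: 7.55
eef_pos: [0.6032, -0.0549, 0.1883]
eef_rot: [0.0, 0.996, -0.092, -0.0]
wrist_force: [-4.2, -4.5, 4.2]
opening: 0.415
grasp_force: 60.7
```

```bash
python3 - <<'E'
from go import *
delta([.604,-.055,.279],-.184+np.pi/2)
E
```

```text
t 7.55 pos [ 0.6032 -0.0549  0.1883] yAng -1.7541 tilt [-5.e-04  8.e-04 -1.e+00] q [-2.860e-01  2.880e-01  1.567e+00 -1.000e-03  1.287e+00  1.468e+00]
shift mm [  0.7  -0.  -90.7] az 0.0007 F [-4.2 -4.5  4.2] [-0.34  0.73  0.09] 0.4150561225709635 60.67493811249733
```

Call:
{"name": "carry_out", "arguments": {"deltas": "-0.5 1 -5 0 0 0 0.65; -0.5 1 -15 0 0 0 0.65; -0.5 1 -27 0 0 0 0.65; -0.5 1 -39 0 0 0 0.65; -0.5 1 -51 0 0 0 0.65; -0.5 1 -63 0 0 0 0.65; -0.5 1 -73 0 0 0 0.65; -0.5 1 -80 0 0 0 0.65; -0.5 1 -80 0 0 0 0.65"}}

```text
time_s: 8.68
eef_pos: [0.603, -0.0551, 0.2691]
eef_rot: [-0.0, 0.996, -0.091, 0.0]
wrist_force: [2.4, 1.4, -3.3]
opening: 0.412
grasp_force: 61.3
```

```bash
python3 - <<'E'
from go import *
delta([.6032,-.0549,.1883+.090],-.184+np.pi/2)
E
```

```text
t 8.675 pos [ 0.603  -0.0551  0.2691] yAng -1.7538 tilt [ 8.e-04 -3.e-04 -1.e+00] q [-0.287  0.219  1.485  0.     1.437  1.467]
shift mm [ 0.2 -0.3 -9.2] az 0.001 F [ 2.4  1.4 -3.3] [ 0.53 -0.32 -0.  ] 0.4123093233069354 61.31582245230675
```

Call:
{"name": "carry_out", "arguments": {"deltas": "0 0 -4 0 0 0 0.65; 0 0 -7 0 0 0 0.65; 0 0 -9 0 0 0 0.65; 0 0 -9.5 0 0 0 0.65; 0 0 -9.5 0 0 0 0.65; 0 0 -9.5 0 0 0 0.65"}}

```text
time_s: 9.43
eef_pos: [0.6029, -0.0552, 0.2775]
eef_rot: [-0.0, 0.996, -0.091, 0.0]
wrist_force: [4.5, 2.7, -7.3]
opening: 0.415
grasp_force: 61.0
```

```bash
python3 - <<'E'
from go import *
delta([.6032,-.0549,.1883+.090],-.184+np.pi/2)
from ov import overlay
overlay(.603,-.054,-.183,-.183,.090,"pics/o2.png")
E
```

```text
t 9.425 pos [ 0.6029 -0.0552  0.2775] yAng -1.7539 tilt [ 0.e+00 -4.e-04 -1.e+00] q [-0.287  0.214  1.475  0.     1.453  1.467]
shift mm [ 0.2 -0.3 -0.8] az 0.0009 F [ 4.5  2.7 -7.3] [ 0.66 -0.76  0.03] 0.4151487596339154 61.03022798895836
```

View pics/o2.png

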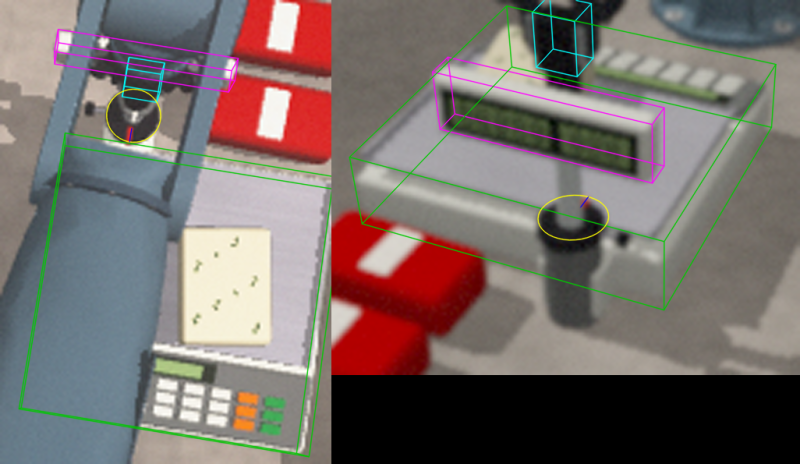

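The picture shows the head raised and square to the scale, about 1 mm short of the second stop. I'll nudge it up.

Call:
{"name": "carry_out", "arguments": {"deltas": "0.5 -0.5 -1 0 0 0 0.65; 0.5 -0.5 -1.5 0 0 0 0.65; 0.5 -0.5 -1.5 0 0 0 0.65; 0.5 -0.5 -1.5 0 0 0 0.65; 0.5 -0.5 -1.5 0 0 0 0.65"}}

```text
time_s: 10.15
eef_pos: [0.6031, -0.0551, 0.2788]
eef_rot: [0.0, 0.996, -0.092, -0.0]
wrist_force: [0.9, 0.2, -7.3]
opening: 0.412
grasp_force: 60.8
```

```bash
python3 - <<'E'
from go import *
delta([.6032,-.0549,.1883+.090],-.184+np.pi/2)
E
```

```text
t 10.15 pos [ 0.6031 -0.0551  0.2788] yAng -1.7541 tilt [-9.e-04  3.e-04 -1.e+00] q [-0.287  0.214  1.472 -0.     1.457  1.467]
shift mm [ 0.1 -0.2  0.5] az 0.0007 F [ 0.9  0.2 -7.3] [ 0.26 -0.08  0.02] 0.4120006585363235 60.841126441955566
```

```bash
python3 -c "
from bench import ctrl
print(ctrl.hand_in())"
```

```text
the job is handed in; nothing more can be done
None
```

The display faces the customers squarely, to within about 0.01 rad by the camera, and I'm holding it by the squeezed grip about 90 mm up, at the second stop. The job is handed in at about 10 s, and the arm did not touch anything else.

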